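# Make up the drive kit and the pan-joint kit

## Robot

A 7-joint arm with a two-finger parallel gripper is mounted at the origin on the work surface. World frame = base frame: x ahead of the robot, y to its left, z up, the work surface at z = 0. Lengths are in m, angles in rad, forces in N, time in s.
With the tool pointing down it reaches from about 0.425 to 0.925 m from the base axis. Payload 6.8 kg.
Tool frame: the origin (TCP) lies midway between the tips of the shut fingers; the grasp point (between the pads) lies 19 mm behind it; x points along the fingers, y is the direction in which the jaws open and shut, and the axes are right-handed (so a half turn about x gives the same grasp; the last joint's range is limited). The gripper opens to 85 mm and grips with 20 to 120 N. Pads are 22 mm wide; open, the fingers measure 114 mm over their backs; the gripper's body (76 mm by 85 mm) begins 54 mm behind the grasp point. The pads swing forward as they close: fully open they stand 13 mm farther back than shut.
Start: joints at [1.161, 0.477, 0.022, 1.555, -0.011, 1.109, -0.083], TCP at [0.201, -0.645, 0.231] pointing down, gripper open.
Joint ranges: [-2.96, 2.96], [-0.34, 2.1], [-1.41, 1.46], [0.24, 2.44], [-1.37, 4.51], [0.17, 1.92], [-2.96, 2.96]. Speed limits (rad/s): [2.39, 2.39, 3.14, 3.14, 3.14, 3.14, 3.14].

## Interface

Orientations are given as a rotation vector (axis times angle).
In Python, from bench import r, viewer, nets gives the robot as it stands.
- The arm moves only by the shell command python3 -m pendant 'ROWS' [FORCE]. ROWS is JSON, one flat list of numbers, 5 for each row, row after row: the finger opening in mm, from 0 to 85.4, then the shift along the tool's x, y, z in mm, then the turn about the tool's x in rad. A call has 1 to 20 rows; each row shifts and turns the commanded pose from where the row before left it, along the tool's axes as they then stand; what a row does not reach is not made up. A row lasts 1/8 s, in which the tool goes at most 62.5 mm and 10.7 degrees, less where a joint would pass 70% of its speed; a pose out of reach is approached as far as the arm can. A call with a gripper value outside its range is refused whole. The fingers move at their own pace and stop on an object; FORCE is the grip in N (left out, the last holds). Time passes only in rows, so rows that do not move let the fingers close. It gives the time, the measured TCP pose, the force and the opening at its end, in the units of the state.
- r.get_obs(): the state, without advancing time (a new reading comes with each control period).
- viewer.grab_frame(name): name is "scene" or "top" or "wrist"; returns (picture, depth): 384x512x3 uint8, red, green, blue; 384x512 float32, m along the optical axis (not along the pixel's ray), 0 where there is no reading.
- viewer.calibration(name): a dict with "mtx" (3x3 intrinsics, pixels), "world_to_cam" (4x4, takes a point from world to camera coordinates). Camera axes: x right, y up, looking along -z (the intrinsics and any distortion apply to the point x, -y, -z); pixel columns grow to the right and rows downward; lengths in m; the calibration is good to about 2 mm. A picture is of the moment at which its call begins: read the wrist's pose just before it. calibration takes no time and is no camera call; for the wrist camera it gives the pose at the moment of the call.
- r.hand_in(): hands the job in, once; it reports no verdict.
Trained networks look in the newest picture that a camera, given by its name, has taken for a name from the list of things; names that differ only in an ending like _2 or _b are one class to them, and where a whole thing is asked for, a point or a joint stands for the part that bears it (a point fixed in the world has none). Each returns a list of dicts, best first, with "score" (0 to 1); they miss things now and then, are a little off and sometimes report something else, mostly with a low value. They report only what shows in the picture. A call takes as long as a camera call. They do not tell look-alikes from the thing itself.
- nets.look_for(name, camera): "location" ([x, y, z] in m, in world coordinates, good to about 4 mm: the middle of the surface that is visible of it).
- nets.silhouettes(name, camera): "mask" (384x512 bool, what is visible of it).
The state is a dict: "clock": time; "joints": joint angles; "qvel": joint speeds; "tau": joint torques, N m; "tcp_pos": TCP position; "orientation": TCP orientation; "contact_force": force on the tool from outside, world axes, zero at the start; "moment": the same for the moment, N m; "grip_width": finger opening in m.
Only numpy, scipy, OpenCV 4.12 (cv2) and the standard library are available. Lean on these libraries where they do the work, as an engineer would, in place of code of your own. Each camera call takes 0.05 s, during which the arm holds its last target. There are 200 camera calls.

## Task

Make up two student robot kits from the parts lying loose on the bench. The drive kit goes in the blue tray: the worm-gear motor in the largest compartment, the wheel with the orange hub in the middle one and the ball castor in the smallest; the pan-joint kit goes in the yellow tray: the large black servo in the larger compartment and the aluminium U-bracket in the smaller. Set every part down gently without dropping it, flat on its compartment's floor and the same way up as it is now, and leave the green-hubbed wheel, the small blue servo and the flat plywood plate where they are.

Things in the scene. Friction and masses are not known exactly. Their poses are not given: they have to be found in the camera images.
- gearmotor: Worm-gear motor lying flat, 80 long along own y, about 160 g: grey gearbox block 32 (x) x 46 (y -40 to +6) x 25 high; bright motor can, diameter 24, with black end cap from y +6 to +40; 6 mm shaft standing up at y -28, top at height 39. Origin: centre of the whole footprint, underside; z up. Centre of mass 0 to 6 towards -y. Grip across own x on the block (32 wide), e.g. at y -8.
- orange_wheel: Drive wheel lying flat: solid black rubber tyre of diameter 56, 26 high, with an ORANGE hub disc on top (hub details stand up to 2 mm proud). Origin: centre of the underside, z up along the axle. 50 g nominal. Grip across the diameter (56 wide).
- ball_castor: Ball castor, ball upwards: white round housing of diameter 28 from height 3 to 21, steel ball on top reaching height 29, on a white two-eared flange 28 (own x) x 44 (own y) x 3 thick. Origin: centre of the underside, z up. 40 g nominal. Grip the housing across own x (28 wide).
- black_servo: Standard-size servo, black, standing upright: case 20 (own x) x 40 (own y) x 37 high, mounting ears 18 x 54 (own y) at height 28, white cross-shaped horn on top off centre towards +y, 43 high in all. Origin: centre of the underside, z up. 55 g nominal. Grip across own x (20 wide).
- u_bracket: Aluminium servo bracket, a U with its opening upwards: base 44 (own x) x 26 (own y) x 3 thick, two upright legs 3 thick and 26 wide (own y) at own x = +-20.5, 32 high. Origin: centre of the underside, z up. 30 g nominal. Grip over both legs across own x (44 wide).
- blue_tray: Bright blue kit tray, fixed, 120 (own x) x 264 (own y) x 20 high; walls and dividers 4 thick, inner floor at height 4. Three open compartments in a row along y, each 112 long in x: largest, 104 wide, centred at own (0, +76); middle, 80 wide, at (0, -20); smallest, 64 wide, at (0, -96). Origin: centre of the underside, z up.
- yellow_tray: Bright yellow kit tray, fixed, 120 (own x) x 164 (own y) x 20 high; walls and divider 4 thick, inner floor at height 4. Two open compartments side by side along y, each 112 long in x: larger, 86 wide, centred at own (0, +35); smaller, 66 wide, at (0, -45). Origin: centre of the underside, z up.
- green_wheel: Stock that stays: a wheel like the orange one (diameter 56, 26 high) but with a GREEN hub, lying flat. Origin: centre of the underside.
- micro_servo: Stock that stays: small blue servo standing upright, case 12 x 25 (own y) x 23 high, ears 33 across, white cross horn, 27 high in all. Origin: centre of the underside. Light (15 g).
- side_plate: Bystander that stays: laser-cut plywood side plate for a robot, lying flat on the left of the mat, 110 (own x) x 55 (own y) x 4 thick, with dark slots and holes. Origin: centre of the underside.
There are look-alikes about, which are no part of the job. What is shaped like the ball_castor but purple is not meant.

How it is judged:
By the outcome, as a careful person would: the job done as asked, in the order asked, and still so for the second after the job is handed in, with the robot touching nothing.
It also fails if it takes over 122 s, if anything falls off the work surface, if the arm or the gripper's body presses on something with over 40 N, if the wrist force passes 120 N, or if a joint passes its speed limit or range.

## Working session

There is one attempt and no reset: what is moved stays moved. The work goes in short steps, Python scripts to look and compute and a shell command to move; the robot and the scene stay as the last step left them, time stands still between calls to the robot, and variables do not carry over. Pictures are saved under pics/ and viewed, about 12 in all and at most 16, crops included, and the job is handed in when it is done.

```bash
mkdir -p pics; ls
cat > h.py <<'E'
import numpy as np, cv2
from bench import r, viewer, nets
from scipy.spatial.transform import Rotation as R
def save(name,fn,img): cv2.imwrite('pics/'+fn+'.png',img[:,:,::-1])
def cloud(name,depth):
    c=viewer.calibration(name);K=np.array(c['mtx']);T=np.linalg.inv(np.array(c['world_to_cam']))
    v,u=np.mgrid[0:depth.shape[0],0:depth.shape[1]]
    x=(u-K[0,2])/K[0,0]*depth;y=(v-K[1,2])/K[1,1]*depth
    P=np.stack([x,-y,-depth],-1)@T[:3,:3].T+T[:3,3]
    P[depth<=0]=np.nan
    return P
E
python3 - <<'E'
from h import *
s=r.get_obs();print(s['clock'],s['tcp_pos'],s['orientation'],R.from_rotvec(s['orientation']).as_matrix().round(3))
for c in ['scene','top']:
    im,d=viewer.grab_frame(c);save(c,c+'0',im);np.savez('/tmp/'+c,im=im,P=cloud(c,d));print(viewer.calibration(c))
for n in ['gearmotor','orange_wheel','ball_castor','black_servo','u_bracket','blue_tray','yellow_tray','green_wheel','micro_servo','side_plate']:
    print(n,[(np.round(o['location'],3).tolist(),round(o['score'],2)) for o in nets.look_for(n,'top')])
E
```

```text
pics
0.0 [ 0.20043775 -0.64391007  0.23031373] [ 2.05932685  0.31510225 -2.06015109] [[-0.001  0.297 -0.955]
 [ 0.002 -0.955 -0.297]
 [-1.    -0.002  0.   ]]
{'mtx': array([[438.49385209,   0.        , 254.10601908],
       [  0.        , 438.49385209, 189.51845727],
       [  0.        ,   0.        ,   1.        ]]), 'world_to_cam': array([[-0.82637812,  0.5630902 , -0.00535031,  0.46146418],
       [-0.4142169 , -0.60140373,  0.6831822 ,  0.25246466],
       [ 0.38147551,  0.56678301,  0.73022836, -1.35169411],
       [ 0.        ,  0.        ,  0.        ,  1.        ]])}
{'mtx': array([[378.62844795,   0.        , 251.97336685],
       [  0.        , 378.62844795, 191.76945638],
       [  0.        ,   0.        ,   1.        ]]), 'world_to_cam': array([[ 0.00500701, -0.99998275,  0.00306974,  0.04751502],
       [ 0.9889796 ,  0.0054061 ,  0.14795312, -0.58215166],
       [-0.14796716,  0.0022951 ,  0.98898961, -1.12186885],
       [ 0.        ,  0.        ,  0.        ,  1.        ]])}
gearmotor [([0.666, -0.118, 0.023], 0.49)]
orange_wheel [([0.592, 0.343, 0.028], 0.74)]
ball_castor [([0.74, 0.219, 0.016], 0.69), ([0.634, 0.225, 0.025], 0.47)]
black_servo [([0.641, -0.215, 0.042], 0.46)]
u_bracket [([0.593, 0.346, 0.028], 0.69), ([0.448, 0.422, -0.002], 0.44)]
blue_tray [([0.468, 0.136, 0.006], 0.6)]
yellow_tray [([0.466, -0.159, 0.003], 0.77)]
green_wheel [([0.572, -0.352, 0.024], 0.52)]
micro_servo []
side_plate [([0.448, 0.423, 0.001], 0.98)]
```

View pics/top0.png

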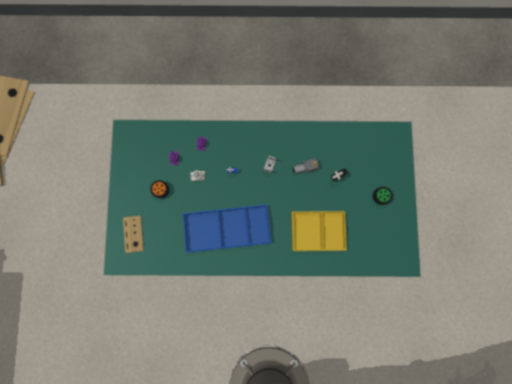

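View pics/scene0.png

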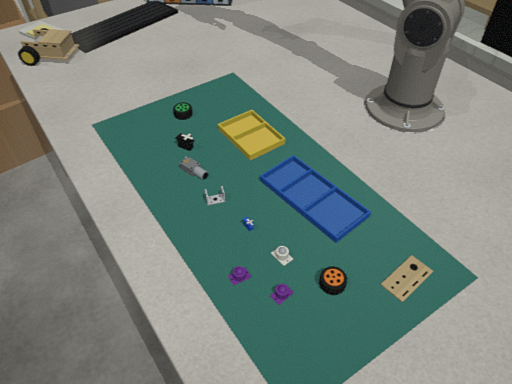

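The top view shows, by pixel:
- orange wheel (160,189), white castor (198,176) and purple look-alikes (175,158) and (201,143)
- micro servo (233,170), bracket (270,164), motor (305,167), servo (339,175) and green wheel (383,196)
- blue tray around (228,229), largest compartment on the left (+y); yellow tray around (319,231), larger compartment also on the left

The scene view agrees.

Run:
```python
from h import *
D=np.load('/tmp/top.npz');im=D['im'];P=D['P'];hsv=cv2.cvtColor(im,cv2.COLOR_RGB2HSV)
for n,lo,hi,box in [('blue',(105,120,60),(125,255,255),(175,195,285,260)),('yellow',(18,150,80),(32,255,255),(280,200,360,260))]:
    m=cv2.inRange(hsv,np.array(lo),np.array(hi));k=np.zeros_like(m);k[box[1]:box[3],box[0]:box[2]]=1;m=(m>0)&(k>0)&np.isfinite(P[...,2])
    q=P[m];print(n,m.sum(),cv2.minAreaRect((q[:,:2]*1000).astype(np.float32)), np.percentile(q[:,2],[5,50,95]).round(4))
for n,(u,v) in dict(motor=(305,167),wheel=(160,189),castor=(198,176),servo=(339,175),bracket=(270,164),mat=(250,190)).items():
    w=P[v-14:v+15,u-16:u+17].reshape(-1,3);w=w[(w[:,2]>.008)];
    if len(w)>5: print(n,len(w),cv2.minAreaRect((w[:,:2]*1000).astype(np.float32)),w[:,2].max().round(4),np.median(w,0).round(3))
print(np.nanmedian(P[195:200,280:290,2]))
s=r.get_obs();c=viewer.calibration('wrist');T=np.linalg.inv(c['world_to_cam']);Rm=R.from_rotvec(s['orientation']).as_matrix()
print('cam in tool',(Rm.T@(T[:3,3]-s['tcp_pos'])).round(3),(Rm.T@T[:3,:3]).round(2).tolist(),c['mtx'][0])
```

```text
blue 3292 ((472.2643737792969, 128.6411895751953), (119.47551727294922, 265.1341857910156), 6.313080310821533) [0.0008 0.0049 0.021 ]
yellow 2020 ((466.1353454589844, -158.2681884765625), (114.73540496826172, 170.1660614013672), 0.28616443276405334) [0.0011 0.0052 0.0211]
motor 239 ((669.8868408203125, -116.79667663574219), (32.06892395019531, 80.5621337890625), 16.591445922851562) 0.0413 [ 0.669 -0.12   0.024]
wheel 269 ((594.25048828125, 343.1136169433594), (54.27330017089844, 53.98577880859375), 4.490532875061035) 0.0336 [0.594 0.342 0.026]
castor 68 ((650.0428466796875, 230.2754669189453), (46.32033157348633, 26.59610366821289), 14.692681312561035) 0.0319 [0.639 0.227 0.022]
servo 121 ((632.3460693359375, -222.6990203857422), (48.52861022949219, 54.94276428222656), 13.151442527770996) 0.0509 [ 0.64  -0.217  0.038]
bracket 48 ((674.6259765625, -1.6198654174804688), (46.2608642578125, 88.88615417480469), 27.239782333374023) 0.0355 [ 0.685 -0.003  0.025]
0.0017648084432488886
cam in tool [-0.142 -0.001 -0.067] [[-0.0, 0.26, -0.97], [1.0, 0.0, -0.0], [0.0, -0.97, -0.26]] [324.68028881   0.         255.95012457]
```

```bash
cat >> h.py <<'E'
def goto(x,y,z,az):
    "prints the turn and then the shift in tool axes (after turn) from the current measured pose"
    s=r.get_obs();M=R.from_rotvec(s['orientation']).as_matrix();a0=np.degrees(np.arctan2(M[1,1],M[0,1]))
    th=-np.radians((az-a0+180)%360-180);a=np.radians(az);ya=np.array([np.cos(a),np.sin(a)]);za=np.array([ya[1],-ya[0]])
    d=np.array([x,y])-s['tcp_pos'][:2]
    print('t',round(s['clock'],2),'tcp',np.round(s['tcp_pos'],4),'az',a0.round(1),'down',M[2,0].round(4),'turn',th.round(3),'shift x,y,z mm',np.round([(s['tcp_pos'][2]-z)*1e3,d@ya*1e3,d@za*1e3],1),'F',np.round(s['contact_force'],1),'w',round(s['grip_width']*1e3,1))
def wristlook(fn,cx,cy,half=.06,zmin=.008,crop=True):
    s=r.get_obs();im,d=viewer.grab_frame('wrist');P=cloud('wrist',d);np.savez('/tmp/'+fn,im=im,P=P);save('w',fn,im)
    m=(abs(P[...,0]-cx)<half)&(abs(P[...,1]-cy)<half)&(P[...,2]>zmin)&(P[...,2]<.07)
    w=P[m];print('pts',len(w), 'ground', np.nanmedian(P[...,2]).round(4))
    if len(w)>5: print(cv2.minAreaRect((w[:,:2]*1000).astype(np.float32)),'zmax',w[:,2].max().round(4),'med',np.median(w,0).round(4))
    return im,P,m
E
python3 -m pendant '[85,0,0,0,-0.1732,85,0,0,0,-0.1732,85,0,0,0,-0.1732,85,0,0,0,-0.1732,85,0,0,0,-0.1732,85,0,0,0,-0.1732,85,0,0,0,-0.1732,85,0,0,0,-0.1732,85,0,0,0,-0.1732]' 30
python3 -m pendant '[85,2,43,-26,0,85,2,43,-26,0,85,2,43,-26,0,85,2,43,-26,0,85,2,43,-26,0,85,2,43,-26,0,85,2,43,-26,0,85,2,43,-26,0,85,2,43,-26,0,85,2,43,-26,0,85,2,43,-26,0,85,2,43,-26,0,85,2,43,-26,0,85,2,43,-26,0,85,0,0,0,0,85,0,0,0,0]'
python3 - <<'E'
from h import *
goto(.672,-.125,.1,16.6)
wristlook('w1',.670,-.117)
E
```

```text
clock: 1.72
tcp_pos: [0.2006, -0.6446, 0.2313]
orientation: [0.989, 1.335, -0.989]
contact_force: [-0.3, 0.4, 0.5]
grip_width: 0.0853
clock: 3.72
tcp_pos: [0.6733, -0.1242, 0.203]
orientation: [0.992, 1.333, -0.994]
contact_force: [-0.8, -0.6, -0.3]
grip_width: 0.0849
t 3.73 tcp [ 0.6733 -0.1242  0.203 ] az 16.6 down -1.0 turn 0.0 shift x,y,z mm [103.   -1.5   0.4] F [-0.8 -0.6 -0.3] w 84.9
pts 2216 ground 0.0009
((667.55517578125, -117.43522644042969), (31.57764434814453, 79.89102172851562), 16.527217864990234) zmax 0.0403 med [ 0.6675 -0.1199  0.0245]
```

View pics/w1.png

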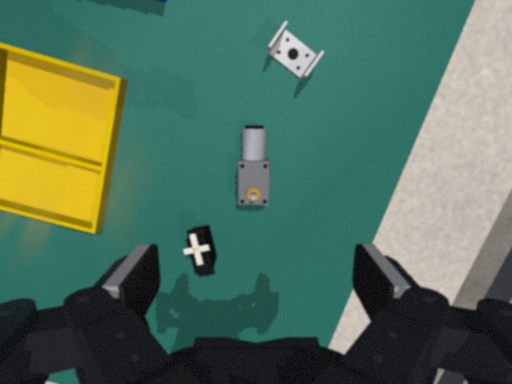

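The wrist view shows the motor upright in the frame with its block and shaft at (253,185) and its can at the top. That gives yaw 16.5° and a grip point of about (0.670, -0.125). From the same image I'll measure the servo at (200,250), the bracket at (295,50) and the yellow tray.

```bash
python3 -m pendant '[60,40,-3,0,0,60,45,0,0,0,60,45,0,0,0,60,40,0,0,0,60,20,0,0,0,60,10,0,0,0,60,0,0,0,0]'
python3 - <<'E'
from h import *
goto(.670,-.125,.003,16.6)
D=np.load('/tmp/w1.npz');P=D['P'];im=D['im']
for n,(u0,v0,u1,v1),z in [('servo',(178,220,222,282),.03),('servolow',(178,220,222,282),.01),('bracket',(260,12,332,85),.006),('brlegs',(260,12,332,85),.024)]:
    w=P[v0:v1,u0:u1].reshape(-1,3);w=w[w[:,2]>z];print(n,len(w),cv2.minAreaRect((w[:,:2]*1000).astype(np.float32)),w[:,2].max().round(4))
hsv=cv2.cvtColor(im,cv2.COLOR_RGB2HSV);m=cv2.inRange(hsv,(18,150,80),(32,255,255))>0;m&=P[...,2]>.015
print(np.nanmin(P[m][:,0]),cv2.minAreaRect((P[m][:,:2]*1000).astype(np.float32)))
E
```

```text
clock: 4.65
tcp_pos: [0.671, -0.125, 0.0038]
orientation: [0.994, 1.332, -0.993]
contact_force: [-0.3, 0.4, 0.7]
grip_width: 0.0596
t 4.65 tcp [ 0.671  -0.125   0.0038] az 16.6 down -1.0 turn -0.001 shift x,y,z mm [ 0.8 -1.  -0.3] F [-0.3  0.4  0.7] w 59.6
servo 821 ((640.2333374023438, -219.9742431640625), (25.6807861328125, 52.826622009277344), 33.405914306640625) 0.0444
servolow 1126 ((639.7573852539062, -221.05728149414062), (25.942079544067383, 54.45297622680664), 27.476932525634766) 0.0444
bracket 323 ((674.0534057617188, -3.2723388671875), (26.10720443725586, 43.9145393371582), 70.89064025878906) 0.0339
brlegs 249 ((674.0645141601562, -3.2402877807617188), (26.039329528808594, 43.9145393371582), 70.89064025878906) 0.0339
0.4112641624810993 ((546.972412109375, -154.2625274658203), (269.7138366699219, 164.47511291503906), 0.6016851663589478)
```

```bash
python3 -m pendant '[20,1,-1,0,0,20,0,0,0,0,20,0,0,0,0,20,0,0,0,0,20,0,0,0,0]' 45
python3 -m pendant '[20,-5,0,0,0,20,-15,0,0,0,20,-35,0,0,0.09,20,-40,0,0,0.09,20,0,0,0,0]'
python3 - <<'E'
from h import *
goto(.4645,.196,.1,6.3)
E
```

```text
clock: 5.28
tcp_pos: [0.6707, -0.125, 0.0038]
orientation: [0.994, 1.33, -0.992]
contact_force: [-0.7, -0.1, 5.9]
grip_width: 0.0312
clock: 5.9
tcp_pos: [0.6725, -0.1247, 0.1021]
orientation: [1.131, 1.253, -1.124]
contact_force: [0.1, 0.1, -1.9]
grip_width: 0.0313
t 5.9 tcp [ 0.6725 -0.1247  0.1021] az 6.3 down -1.0 turn -0.001 shift x,y,z mm [   2.1 -171.6 -341.6] F [ 0.1  0.1 -1.9] w 31.3
```

```bash
python3 -m pendant '[20,0,-12,-22,0,20,0,-18,-36,0,20,0,-18,-36,0,20,0,-18,-36,0,20,0,-18,-36,0,20,0,-18,-36,0,20,0,-18,-36,0,20,0,-18,-36,0,20,0,-18,-36,0,20,0,-16,-32,0,20,0,0,0,0,20,0,0,0,0]'
python3 - <<'E'
from h import *
goto(.4645,.196,.011,6.3)
im,P,m=wristlook('w2',.47,.13,.2,.015)
hsv=cv2.cvtColor(im,cv2.COLOR_RGB2HSV);b=cv2.inRange(hsv,(105,150,60),(125,255,255))>0;b&=(P[...,2]>.015)&(P[...,2]<.03)
w=P[b][:,:2]*1000;print(cv2.minAreaRect(w.astype(np.float32)),w.min(0),w.max(0))
E
```

```text
clock: 7.4
tcp_pos: [0.4612, 0.1956, 0.097]
orientation: [1.127, 1.259, -1.128]
contact_force: [1.0, -1.1, -0.9]
grip_width: 0.0312
t 7.4 tcp [0.4612 0.1956 0.097 ] az 6.3 down -1.0 turn 0.0 shift x,y,z mm [86.   3.3 -0.1] F [ 1.  -1.1 -0.9] w 31.2
pts 6463 ground 0.0011
((520.904052734375, 197.8478546142578), (241.85487365722656, 236.85655212402344), 12.816170692443848) zmax 0.0288 med [0.5233 0.2413 0.0202]
((529.5448608398438, 196.706787109375), (138.82681274414062, 275.597900390625), 82.42642974853516) [398.13525553 109.98974779] [659.9077116  268.54148754]
```

View pics/w2.png

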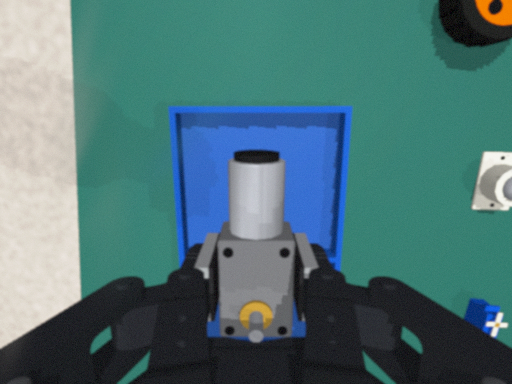

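The tray's far wall runs along row 108 from column 170 to 352, with the motor centred between the side walls. I'll check the corners in world coordinates.

Run:
```python
from h import *
D=np.load('/tmp/w2.npz');P=D['P'];im=D['im']
hsv=cv2.cvtColor(im,cv2.COLOR_RGB2HSV);b=cv2.inRange(hsv,(105,150,60),(125,255,255))>0;b&=(P[...,2]>.016)&(P[...,2]<.03);b[:,:160]=0;b[:,360:]=0;b[230:]=0
w=P[b][:,:2]*1000;print(cv2.minAreaRect(w.astype(np.float32)))
y=np.array([-np.sin(np.radians(6.3)),np.cos(np.radians(6.3))]);x=np.array([y[1],-y[0]])
c=np.array([472.3,128.6]);q=w-c;print('x ext',(q@x).min(),(q@x).max(),'ymax',(q@y).max())
```

```text
((461.86761474609375, 219.11721801757812), (120.24211883544922, 86.89140319824219), 6.301113128662109)
x ext -60.557094638368746 59.6852642772907 ymax 134.55994728853003
```

```bash
python3 -m pendant '[20,25,3,-1,0,20,30,0,0,0,20,20,0,0,0,20,7,0,0,0,20,2,0,0,0,20,1,0,0,0,20,0,0,0,0]'
python3 -m pendant '[20,1,0,0,0,20,1,0,0,0,20,1,0,0,0]'
python3 - <<'E'
from h import *
goto(.4645,.197,.0078,6.3)
E
```

```text
clock: 8.32
tcp_pos: [0.4646, 0.1977, 0.0129]
orientation: [1.129, 1.258, -1.127]
contact_force: [0.3, -0.4, -1.7]
grip_width: 0.0314
clock: 8.7
tcp_pos: [0.4641, 0.1976, 0.0093]
orientation: [1.128, 1.259, -1.128]
contact_force: [-0.5, 0.2, -1.3]
grip_width: 0.0312
t 8.7 tcp [0.4641 0.1976 0.0093] az 6.3 down -1.0 turn -0.0 shift x,y,z mm [1.5 0.3 0.7] F [-0.5  0.2 -1.3] w 31.2
```

```bash
python3 -m pendant '[20,0.5,0,0,0,20,0.5,0,0,0,20,0,0,0,0]';python3 -m pendant '[20,0.5,0,0,0,20,0.3,0,0,0,20,0,0,0,0]'
```

```text
clock: 9.07
tcp_pos: [0.4641, 0.1976, 0.0083]
orientation: [1.128, 1.259, -1.128]
contact_force: [-0.1, -0.2, -2.2]
grip_width: 0.0311
clock: 9.45
tcp_pos: [0.4642, 0.1976, 0.0077]
orientation: [1.128, 1.259, -1.128]
contact_force: [-1.6, -0.9, 3.9]
grip_width: 0.031
```

```bash
python3 -m pendant '[34,0,0,0,0,38,0,0,0,0,46,0,0,0,0,46,-10,0,0,0,46,-30,0,0,0,60,-45,0,0,0,85,-45,0,0,0]'
python3 - <<'E'
from h import *
goto(.594,.343,.16,6.3)
E
```

```text
clock: 10.32
tcp_pos: [0.4639, 0.1976, 0.1393]
orientation: [1.128, 1.259, -1.128]
contact_force: [0.7, -0.1, -0.1]
grip_width: 0.076
t 10.32 tcp [0.4639 0.1976 0.1393] az 6.3 down -1.0 turn 0.0 shift x,y,z mm [ -20.7  145.3 -130.2] F [ 0.7 -0.1 -0.1] w 76.0
```

```bash
python3 -m pendant '[85,-4,29,-26,0,85,-4,29,-26,0,85,-4,29,-26,0,85,-4,29,-26,0,85,-4,29,-26,0,85,0,0,0,0,85,0,0,0,0]'
python3 - <<'E'
from h import *
im,P,m=wristlook('w3',.594,.343,.045,.016)
goto(.594,.343,.001,6.3)
E
```

```text
clock: 11.2
tcp_pos: [0.5934, 0.3421, 0.1575]
orientation: [1.127, 1.259, -1.129]
contact_force: [0.3, -1.0, -0.4]
grip_width: 0.0851
pts 3207 ground 0.0008
((592.4608764648438, 344.5648193359375), (56.190608978271484, 56.499237060546875), 55.77326965332031) zmax 0.0293 med [0.5923 0.3461 0.0263]
t 11.25 tcp [0.5934 0.3416 0.1575] az 6.3 down -1.0 turn -0.0 shift x,y,z mm [156.5   0.7  -1.3] F [ 0.8 -0.4  0.1] w 85.2
```

View pics/w3.png

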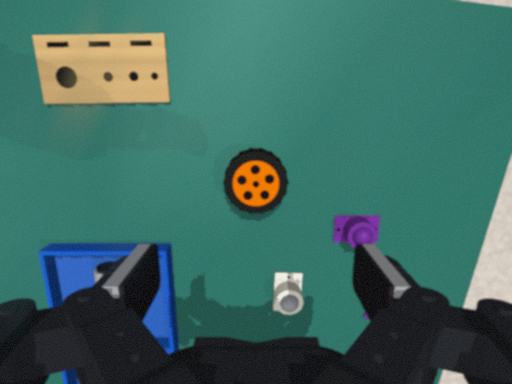

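```bash
python3 -m pendant '[85,30,-0.7,-3,0,85,40,0,0,0,85,40,0,0,0,85,30,0,0,0,85,13,0,0,0,85,4,0,0,0,85,0,0,0,0]'
python3 -m pendant '[40,0,0,0,0,40,0,0,0,0,40,0,0,0,0,40,0,0,0,0,40,0,0,0,0]' 40
python3 - <<'E'
from h import *
goto(.474,.111,.1,6.3)
D=np.load('/tmp/w3.npz');P=D['P']
for z in (.002,.008):
    w=P[262:325,262:315].reshape(-1,3);w=w[w[:,2]>z];print(len(w),cv2.minAreaRect((w[:,:2]*1000).astype(np.float32)),w[:,2].max().round(4))
E
```

```text
clock: 12.12
tcp_pos: [0.5935, 0.3459, 0.0016]
orientation: [1.129, 1.259, -1.127]
contact_force: [-0.5, 0.2, -0.0]
grip_width: 0.0847
clock: 12.75
tcp_pos: [0.5937, 0.3461, 0.0018]
orientation: [1.129, 1.258, -1.126]
contact_force: [-0.7, -0.9, 6.3]
grip_width: 0.0546
t 12.75 tcp [0.5937 0.3461 0.0018] az 6.3 down -1.0 turn -0.0 shift x,y,z mm [ -98.2 -144.8  220.6] F [-0.7 -0.9  6.3] w 54.6
1094 ((639.9559326171875, 225.46380615234375), (53.58248519897461, 69.39073181152344), 7.80709981918335) 0.0302
712 ((638.1080322265625, 228.3209228515625), (27.57826042175293, 27.167800903320312), 63.927642822265625) 0.0302
```

```bash
python3 -m pendant '[40,-5,0,0,0,40,-20,0,0,0,40,-35,0,0,0,40,-40,0,0,0,40,0,-15,23,0,40,0,-21,31,0,40,0,-21,31,0,40,0,-21,31,0,40,0,-21,31,0,40,0,-21,31,0,40,0,-18,28,0,40,0,-6,14,0,40,0,0,0,0,40,0,0,0,0]'
python3 - <<'E'
from h import *
goto(.474,.111,.006,6.3)
im,P,m=wristlook('w4',.474,.111,.2,.015)
E
```

```text
clock: 14.5
tcp_pos: [0.475, 0.1127, 0.1011]
orientation: [1.129, 1.259, -1.125]
contact_force: [0.3, -0.2, -1.0]
grip_width: 0.0547
t 14.5 tcp [0.475  0.1127 0.1011] az 6.4 down -1.0 turn 0.001 shift x,y,z mm [95.1 -1.2  1.6] F [ 0.3 -0.2 -1. ] w 54.7
pts 12694 ground 0.0025
((536.0052490234375, 118.97588348388672), (247.91432189941406, 262.9929504394531), 6.231801986694336) zmax 0.044 med [0.4669 0.1831 0.0209]
```

View pics/w4.png

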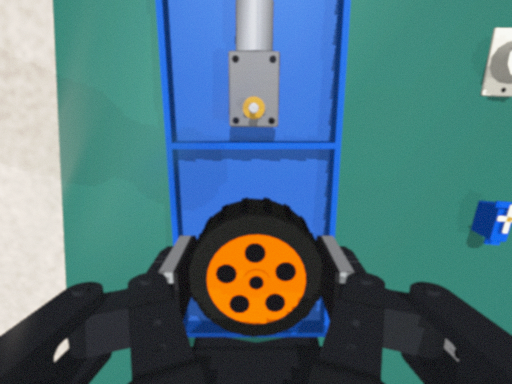

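The motor lies in the largest compartment and the wheel hangs centred over the middle one. Next I lower it.

```bash
python3 -m pendant '[40,25,-1,1.5,0,40,30,0,0,0,40,25,0,0,0,40,9,0,0,0,40,2,0,0,0,40,1,0,0,0,40,0.5,0,0,0,40,0,0,0,0]'
python3 -m pendant '[40,0.5,0,0,0,40,0.5,0,0,0,40,0,0,0,0]'
```

```text
clock: 15.55
tcp_pos: [0.4735, 0.1096, 0.0085]
orientation: [1.129, 1.258, -1.127]
contact_force: [-0.1, 0.7, -0.2]
grip_width: 0.055
clock: 15.92
tcp_pos: [0.4731, 0.1095, 0.007]
orientation: [1.128, 1.259, -1.128]
contact_force: [0.0, -0.2, 0.3]
grip_width: 0.055
```

```bash
python3 -m pendant '[40,0.5,0,0,0,40,0,0,0,0]'; python3 -m pendant '[40,0.5,0,0,0,40,0,0,0,0]';python3 -m pendant '[40,0.4,0,0,0,40,0,0,0,0]'
```

```text
clock: 16.18
tcp_pos: [0.4731, 0.1096, 0.0064]
orientation: [1.128, 1.259, -1.128]
contact_force: [0.6, -0.6, -0.2]
grip_width: 0.0547
clock: 16.42
tcp_pos: [0.4731, 0.1096, 0.006]
orientation: [1.128, 1.259, -1.128]
contact_force: [-0.2, 0.1, -0.8]
grip_width: 0.0545
clock: 16.68
tcp_pos: [0.4731, 0.1096, 0.0058]
orientation: [1.128, 1.259, -1.128]
contact_force: [-1.1, -0.7, 4.1]
grip_width: 0.0545
```

```bash
python3 -m pendant '[58,0,0,0,0,62,0,0,0,0,68,0,0,0,0,68,-10,0,0,0,68,-30,0,0,0,68,-45,0,0,0,68,-45,0,0,0,68,-15,0,0,0]'
python3 - <<'E'
from h import *
goto(.638,.228,.16,6.3)
E
```

```text
clock: 17.68
tcp_pos: [0.4745, 0.1101, 0.1538]
orientation: [1.131, 1.256, -1.124]
contact_force: [-0.4, 0.5, 0.2]
grip_width: 0.0682
t 17.68 tcp [0.4745 0.1101 0.1538] az 6.3 down -1.0 turn -0.0 shift x,y,z mm [ -6.2 175.4 -99.2] F [-0.4  0.5  0.2] w 68.2
```

```bash
python3 -m pendant '[60,0,29,-16,0,60,0,29,-16,0,60,0,29,-16,0,60,0,29,-16,0,60,0,29,-16,0,60,0,29,-17,0,60,0,0,0,0,60,0,0,0,0]'
python3 - <<'E'
from h import *
im,P,m=wristlook('w5',.638,.228,.035,.012)
hsv=cv2.cvtColor(im,cv2.COLOR_RGB2HSV);w=(hsv[...,1]<60)&(hsv[...,2]>110)&(abs(P[...,0]-.638)<.04)&(abs(P[...,1]-.228)<.04)
q=P[w];lo=q[q[:,2]<.008];print(len(q),len(lo),cv2.minAreaRect((q[:,:2]*1000).astype(np.float32)),cv2.minAreaRect((lo[:,:2]*1000).astype(np.float32)))
goto(.638,.228,.004,6.3)
E
```

```text
clock: 18.68
tcp_pos: [0.6345, 0.2244, 0.1498]
orientation: [1.126, 1.26, -1.13]
contact_force: [-0.4, -0.9, -2.2]
grip_width: 0.0603
pts 821 ground 0.0012
((638.4520263671875, 228.10646057128906), (27.30670928955078, 26.704946517944336), 87.85100555419922) zmax 0.0303 med [0.6382 0.2297 0.0216]
2547 740 ((632.8255615234375, 231.00482177734375), (51.892311096191406, 61.868751525878906), 60.63600158691406) ((639.5293579101562, 227.54454040527344), (30.526744842529297, 45.71289825439453), 5.718177318572998)
t 18.73 tcp [0.6345 0.2241 0.1501] az 6.3 down -1.0 turn -0.0 shift x,y,z mm [146.1   3.9  -3.5] F [-0.5 -0.   0.2] w 60.1
```

View pics/w5.png

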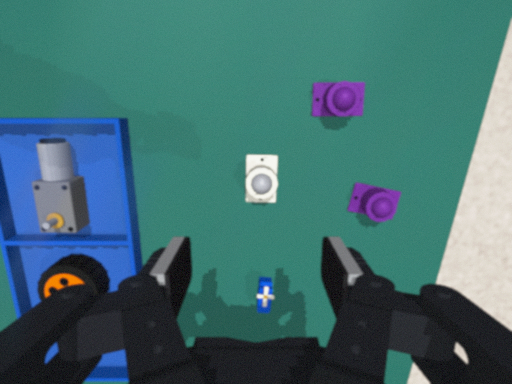

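The white castor sits at (261,180) with its flange aligned to the tool (yaw 5.7°). The purple look-alikes are well to the right.

```bash
python3 -m pendant '[60,30,3.9,-3.5,0,60,40,0,0,0,60,40,0,0,0,60,23,0,0,0,60,10,0,0,0,60,3,0,0,0,60,0,0,0,0]'
python3 -m pendant '[15,0,0,0,0,15,0,0,0,0,15,0,0,0,0,15,0,0,0,0,15,0,0,0,0,15,0,0,0,0]' 35
python3 -m pendant '[15,-5,0,0,0,15,-20,0,0,0,15,-35,0,0,0,15,-40,0,0,0]'
python3 - <<'E'
from h import *
goto(.4825,.034,.01,6.0)
E
```

```text
clock: 19.6
tcp_pos: [0.6397, 0.2293, 0.0058]
orientation: [1.129, 1.258, -1.127]
contact_force: [0.6, -1.0, 1.0]
grip_width: 0.0602
clock: 20.35
tcp_pos: [0.6396, 0.2292, 0.0056]
orientation: [1.129, 1.258, -1.127]
contact_force: [-0.8, -0.6, 6.0]
grip_width: 0.0267
clock: 20.85
tcp_pos: [0.6387, 0.2289, 0.1064]
orientation: [1.128, 1.259, -1.128]
contact_force: [1.8, 0.8, -0.2]
grip_width: 0.0267
t 20.85 tcp [0.6387 0.2289 0.1064] az 6.3 down -1.0 turn 0.005 shift x,y,z mm [  96.4 -175.7  177.5] F [ 1.8  0.8 -0.2] w 26.7
```

```bash
python3 -m pendant '[15,0,-18,18,0,15,0,-29,29,0,15,0,-29,29,0,15,0,-29,30,0,15,0,-29,30,0,15,0,-26,26,0,15,0,-14,14,0,15,0,0,0,0,15,0,0,0,0]'
python3 - <<'E'
from h import *
goto(.4825,.034,.012,6.3)
im,P,m=wristlook('w6',.474,.111,.2,.015)
E
```

```text
clock: 21.98
tcp_pos: [0.4866, 0.0364, 0.1052]
orientation: [1.129, 1.259, -1.125]
contact_force: [0.1, 0.0, -0.4]
grip_width: 0.0266
t 21.98 tcp [0.4866 0.0364 0.1052] az 6.4 down -1.0 turn 0.001 shift x,y,z mm [93.2 -4.4  1.9] F [ 0.1  0.  -0.4] w 26.6
pts 14619 ground 0.0014
((542.4520263671875, 50.0213623046875), (244.67929077148438, 250.19496154785156), 6.2188825607299805) zmax 0.0337 med [0.4774 0.1053 0.0207]
```

View pics/w6.png

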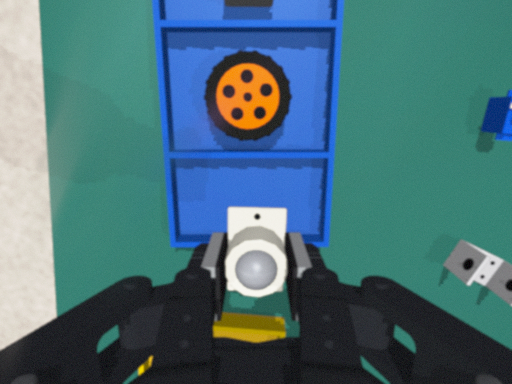

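The wheel is centred in the middle compartment. The castor is upright in the jaws, above the smallest compartment.

```bash
python3 -m pendant '[15,25,-4.4,2,0,15,30,0,0,0,15,23,0,0,0,15,9,0,0,0,15,3,0,0,0,15,1.5,0,0,0,15,0.5,0,0,0,15,0,0,0,0]'
python3 -m pendant '[15,0.5,0,0,0,15,0,0,0,0]'
```

```text
clock: 23.02
tcp_pos: [0.4815, 0.0324, 0.0131]
orientation: [1.128, 1.258, -1.127]
contact_force: [-1.0, -0.1, 0.3]
grip_width: 0.0264
clock: 23.28
tcp_pos: [0.4812, 0.0324, 0.0122]
orientation: [1.128, 1.259, -1.128]
contact_force: [-0.4, 0.7, -0.1]
grip_width: 0.0266
```

```bash
python3 -m pendant '[15,0.7,0,0,0,15,0.7,0,0,0,15,0,0,0,0]';python3 -m pendant '[15,0.5,0,0,0,15,0,0,0,0]';python3 -m pendant '[15,0.4,0,0,0,15,0,0,0,0]'
```

```text
clock: 23.65
tcp_pos: [0.481, 0.0325, 0.0106]
orientation: [1.128, 1.259, -1.128]
contact_force: [0.3, 0.2, -1.8]
grip_width: 0.0264
clock: 23.9
tcp_pos: [0.4811, 0.0325, 0.0102]
orientation: [1.128, 1.259, -1.128]
contact_force: [-0.1, 0.2, -0.1]
grip_width: 0.0264
clock: 24.15
tcp_pos: [0.4811, 0.0325, 0.0098]
orientation: [1.128, 1.259, -1.128]
contact_force: [-0.1, -0.3, 0.3]
grip_width: 0.0265
```

```bash
python3 -m pendant '[15,0.4,0,0,0,15,0,0,0,0]';python3 -m pendant '[15,0.3,0,0,0,15,0,0,0,0]'
```

```text
clock: 24.4
tcp_pos: [0.4811, 0.0325, 0.0096]
orientation: [1.128, 1.259, -1.128]
contact_force: [-1.3, -0.1, 4.2]
grip_width: 0.0264
clock: 24.65
tcp_pos: [0.4812, 0.0325, 0.0095]
orientation: [1.128, 1.259, -1.128]
contact_force: [-2.9, -0.7, 7.4]
grip_width: 0.0263
```

```bash
python3 -m pendant '[29,-0.5,0,0,0,33,0,0,0,0,40,0,0,0,0,42,-10,0,0,0,45,-30,0,0,0,60,-40,0,0,-0.138,60,-45,0,0,-0.138,60,-30,0,0,-0.138,60,0,0,0,0]'
python3 - <<'E'
from h import *
goto(.640,-.215,.16,30)
E
```

```text
clock: 25.78
tcp_pos: [0.4827, 0.0326, 0.1673]
orientation: [0.817, 1.408, -0.813]
contact_force: [-0.3, 0.2, -0.4]
grip_width: 0.0599
t 25.77 tcp [0.4827 0.0326 0.1673] az 30.0 down -1.0 turn -0.0 shift x,y,z mm [  7.3  12.4 293.1] F [-0.3  0.2 -0.4] w 59.9
```

```bash
python3 -m pendant '[60,1,1,29,0,60,1,2,37,0,60,1,2,37,0,60,1,2,37,0,60,1,2,37,0,60,1,2,37,0,60,1,1,37,0,60,0,1,30,0,60,0,0,12,0,60,0,0,0,0,60,0,0,0,0]'
python3 - <<'E'
from h import *
im,P,m=wristlook('w7',.640,-.218,.045,.01)
for lo,hi in((.02,.034),(.034,.042),(.004,.06)):
    w=P[m&(P[...,2]>lo)&(P[...,2]<hi)];print(len(w),cv2.minAreaRect((w[:,:2]*1000).astype(np.float32)))
goto(.640,-.218,.01,30)
E
```

```text
clock: 27.15
tcp_pos: [0.6384, -0.2129, 0.1574]
orientation: [0.815, 1.414, -0.814]
contact_force: [-0.4, -0.2, -0.5]
grip_width: 0.0599
pts 1447 ground 0.0011
((640.6632080078125, -220.30868530273438), (25.46173095703125, 54.10874938964844), 27.389013290405273) zmax 0.0451 med [ 0.6389 -0.2164  0.0373]
262 ((640.5689697265625, -220.3574981689453), (19.222122192382812, 54.10874938964844), 27.389013290405273)
749 ((638.5283203125, -217.9112548828125), (24.856708526611328, 46.67726135253906), 21.565277099609375)
1447 ((640.6632080078125, -220.30868530273438), (25.46173095703125, 54.10874938964844), 27.389013290405273)
t 27.2 tcp [ 0.6386 -0.213   0.1577] az 30.1 down -1.0 turn 0.002 shift x,y,z mm [147.7  -1.3   5.1] F [ 0.   0.5 -0.4] w 59.9
```

View pics/w7.png

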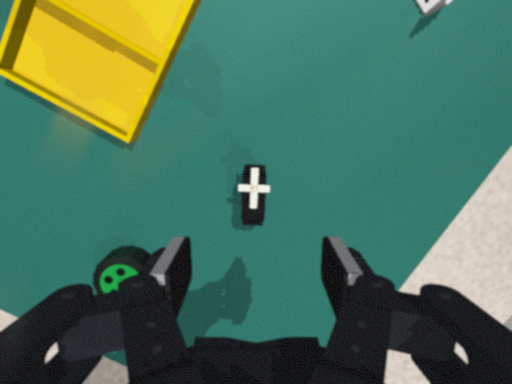

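Servo at (254,195), horn end upward, so its yaw is 27.4°.

```bash
python3 -m pendant '[55,30,-1,7.5,0.047,55,40,0,0,0,55,40,0,0,0,55,25,0,0,0,55,13,0,0,0,55,5,0,0,0,55,0,0,0,0]'
python3 - <<'E'
from h import *
goto(.6406,-.2203,.004,27.4)
D=np.load('/tmp/w1.npz');P=D['P'];im=D['im']
hsv=cv2.cvtColor(im,cv2.COLOR_RGB2HSV);m=cv2.inRange(hsv,(18,150,80),(32,255,255))>0;m&=(P[...,2]>.016)&(P[...,2]<.024);m[:,130:]=0
w=P[m][:,:2]*1000;w=w[w[:,0]>480];print(cv2.minAreaRect(w.astype(np.float32)),w.max(0),w.min(0))
E
```

```text
clock: 28.08
tcp_pos: [0.6424, -0.2216, 0.0054]
orientation: [0.851, 1.397, -0.851]
contact_force: [-0.1, 0.6, -0.5]
grip_width: 0.0553
t 28.07 tcp [ 0.6424 -0.2216  0.0054] az 27.3 down -1.0 turn -0.001 shift x,y,z mm [ 1.4 -1.  -1.9] F [-0.1  0.6 -0.5] w 55.3
((502.6070556640625, -154.70765686035156), (44.85170364379883, 164.60203552246094), 0.03654802218079567) [525.07439895 -72.3948962 ] [ 480.12992918 -237.01333136]
```

```bash
python3 -m pendant '[10,1,-1,-1.5,0,10,0,0,0,0,10,0,0,0,0,10,0,0,0,0,10,0,0,0,0,10,0,0,0,0,10,0,0,0,0]' 35
python3 -m pendant '[10,-5,0,0,0,10,-20,0,0,0.16,10,-35,0,0,0.16,10,-40,0,0,0.158,10,0,0,0,0]'
python3 - <<'E'
from h import *
goto(.465,-.1197,.01,0)
E
```

```text
clock: 28.95
tcp_pos: [0.6407, -0.221, 0.0044]
orientation: [0.851, 1.397, -0.851]
contact_force: [-0.8, -0.1, 6.5]
grip_width: 0.0194
clock: 29.58
tcp_pos: [0.6428, -0.2212, 0.1075]
orientation: [1.212, 1.202, -1.207]
contact_force: [1.0, 1.4, 0.7]
grip_width: 0.0194
t 29.57 tcp [ 0.6428 -0.2212  0.1075] az -0.1 down -1.0 turn -0.002 shift x,y,z mm [  97.5 -177.8 -101.5] F [1.  1.4 0.7] w 19.4
```

```bash
python3 -m pendant '[10,0,-20,-12,0,10,0,-34,-19,0,10,0,-34,-19,0,10,0,-34,-19,0,10,0,-30,-18,0,10,0,-18,-11,0,10,0,-6,-3,0,10,0,0,0,0,10,0,0,0,0]'
python3 - <<'E'
from h import *
goto(.465,-.1197,.012,0)
im,P,m=wristlook('w8',.474,.111,.2,.015)
hsv=cv2.cvtColor(im,cv2.COLOR_RGB2HSV);m=cv2.inRange(hsv,(18,150,80),(32,255,255))>0;m&=(P[...,2]>.016)&(P[...,2]<.024)&(P[...,1]>-.11)
w=P[m][:,:2]*1000;print(cv2.minAreaRect(w.astype(np.float32)),w.max(0),w.min(0))
E
```

```text
clock: 30.7
tcp_pos: [0.4653, -0.1201, 0.1036]
orientation: [1.211, 1.208, -1.21]
contact_force: [-0.1, -0.0, -0.4]
grip_width: 0.0195
t 30.7 tcp [ 0.4653 -0.1201  0.1036] az -0.1 down -1.0 turn -0.002 shift x,y,z mm [91.6 -0.3 -0.4] F [-0.1 -0.  -0.4] w 19.5
pts 3252 ground 0.0009
((474.41815185546875, -38.440303802490234), (100.82164001464844, 141.8798370361328), 89.85952758789062) zmax 0.0223 med [ 0.474  -0.0027  0.0197]
((463.6878356933594, -91.13996887207031), (119.95518493652344, 38.29527282714844), 0.5524975657463074) [523.82124361 -71.46317567] [ 403.68186707 -109.72984362]
```

View pics/w8.png

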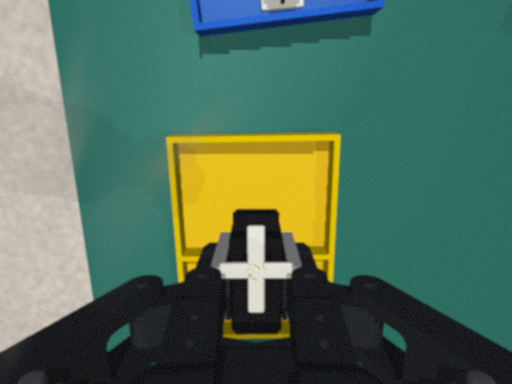

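The servo hangs upright over the larger yellow compartment (tray centre about (0.464, -0.154)). Next I lower it.

```bash
python3 -m pendant '[10,25,-1,0,0,10,30,0,0,0,10,23,0,0,0,10,9,0,0,0,10,3,0,0,0,10,1.5,0,0,0,10,0.7,0,0,0,10,0,0,0,0]'
python3 -m pendant '[10,0.5,0,0,0,10,0.5,0,0,0,10,0,0,0,0]'
```

```text
clock: 31.75
tcp_pos: [0.4637, -0.1198, 0.0118]
orientation: [1.21, 1.208, -1.21]
contact_force: [0.0, 0.1, -0.8]
grip_width: 0.0195
clock: 32.12
tcp_pos: [0.4633, -0.1196, 0.0104]
orientation: [1.21, 1.209, -1.21]
contact_force: [-0.1, -0.4, -0.2]
grip_width: 0.0195
```

```bash
python3 -m pendant '[10,0.5,0,0,0,10,0.5,0,0,0,10,0,0,0,0]';python3 -m pendant '[10,0.4,0,0,0,10,0,0,0,0]';python3 -m pendant '[10,0.4,0,0,0,10,0,0,0,0]';python3 -m pendant '[10,0.3,0,0,0,10,0,0,0,0]'
```

```text
clock: 32.5
tcp_pos: [0.4633, -0.1196, 0.0093]
orientation: [1.21, 1.209, -1.21]
contact_force: [-0.6, -1.1, -0.8]
grip_width: 0.0195
clock: 32.75
tcp_pos: [0.4634, -0.1197, 0.009]
orientation: [1.21, 1.209, -1.21]
contact_force: [0.2, -0.4, 0.1]
grip_width: 0.0197
clock: 33.0
tcp_pos: [0.4634, -0.1196, 0.0086]
orientation: [1.21, 1.209, -1.21]
contact_force: [-0.4, 0.5, -0.6]
grip_width: 0.0197
clock: 33.25
tcp_pos: [0.4634, -0.1197, 0.0083]
orientation: [1.21, 1.209, -1.21]
contact_force: [0.5, 0.3, -0.0]
grip_width: 0.0192
```

```bash
python3 -m pendant '[10,0.3,0,0,0,10,0,0,0,0]';python3 -m pendant '[10,0.3,0,0,0,10,0,0,0,0]'
```

```text
clock: 33.5
tcp_pos: [0.4634, -0.1196, 0.0083]
orientation: [1.21, 1.208, -1.21]
contact_force: [-2.0, 0.8, 5.1]
grip_width: 0.02
clock: 33.75
tcp_pos: [0.4634, -0.1197, 0.0083]
orientation: [1.21, 1.208, -1.21]
contact_force: [-3.3, 0.5, 8.9]
grip_width: 0.0194
```

```bash
python3 -m pendant '[23,-0.4,0,0,0,28,0,0,0,0,38,0,0,0,0,42,-10,0,0,0,42,-30,0,0,0,60,-40,0,0,0.111,85,-45,0,0,0.111,85,-30,0,0,0.111,85,0,0,0,0]'
python3 - <<'E'
from h import *
goto(.674,-.003,.16,-19.1)
E
```

```text
clock: 34.88
tcp_pos: [0.4651, -0.1199, 0.166]
orientation: [1.453, 1.027, -1.447]
contact_force: [0.1, 0.2, 0.1]
grip_width: 0.085
t 34.88 tcp [ 0.4651 -0.1199  0.166 ] az -19.2 down -1.0 turn -0.001 shift x,y,z mm [   6.   159.2 -178.8] F [0.1 0.2 0.1] w 85.0
```

```bash
python3 -m pendant '[85,1,20,-22,0,85,1,27,-30,0,85,1,27,-30,0,85,1,27,-30,0,85,1,27,-30,0,85,0,20,-23,0,85,0,11,-13,0,85,0,0,0,0,85,0,0,0,0]'
python3 - <<'E'
from h import *
im,P,m=wristlook('w9',.674,-.003,.04,.02)
goto(.674,-.003,.004,-19.1)
E
```

```text
clock: 36.0
tcp_pos: [0.6708, -0.0044, 0.1573]
orientation: [1.449, 1.033, -1.453]
contact_force: [-0.6, 0.4, -0.3]
grip_width: 0.085
pts 287 ground 0.0011
((674.4320678710938, -1.9240703582763672), (26.167970657348633, 43.99427032470703), 70.22976684570312) zmax 0.0337 med [ 6.603e-01 -3.000e-04  3.180e-02]
t 36.05 tcp [ 0.6709 -0.0046  0.1576] az -19.2 down -1.0 turn -0.001 shift x,y,z mm [153.6   2.4  -2.5] F [ 0.4 -0.3 -0.5] w 85.2
```

View pics/w9.png

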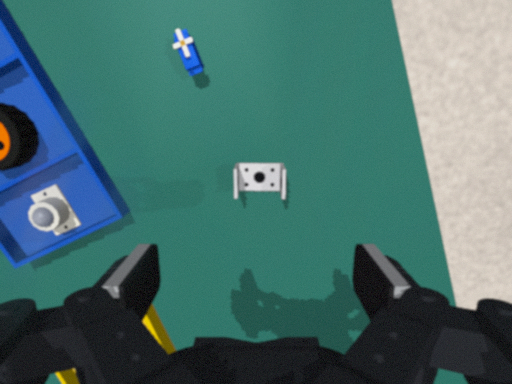

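The bracket is level at (260,178) with its legs left and right across the jaws. The castor also shows, seated in its compartment.

```bash
python3 -m pendant '[75,30,1.8,-3.7,0.008,75,40,0,0,0,75,40,0,0,0,75,25,0,0,0,75,13,0,0,0,75,5.5,0,0,0,75,0,0,0,0]'
python3 -m pendant '[30,0,0,0,0,30,0,0,0,0,30,0,0,0,0,30,0,0,0,0,30,0,0,0,0]' 25
python3 -m pendant '[30,-5,0,0,0,30,-20,0,0,-0.111,30,-35,0,0,-0.111,30,-40,0,0,-0.117,30,0,0,0,0]'
python3 - <<'E'
from h import *
goto(.464,-.199,.1,0)
E
```

```text
clock: 36.92
tcp_pos: [0.6752, -0.0009, 0.0053]
orientation: [1.457, 1.027, -1.456]
contact_force: [0.5, 0.6, -0.2]
grip_width: 0.0747
clock: 37.55
tcp_pos: [0.6757, -0.0007, 0.0057]
orientation: [1.458, 1.026, -1.455]
contact_force: [-0.7, -0.2, 6.3]
grip_width: 0.0437
clock: 38.17
tcp_pos: [0.6771, -0.0005, 0.1083]
orientation: [1.215, 1.204, -1.207]
contact_force: [0.1, 0.7, -0.7]
grip_width: 0.0436
t 38.17 tcp [ 6.771e-01 -5.000e-04  1.083e-01] az -0.2 down -1.0 turn -0.003 shift x,y,z mm [   8.3 -213.1  198.5] F [ 0.1  0.7 -0.7] w 43.6
```

```bash
python3 -m pendant '[30,0,-20,19,0,30,0,-31,29,0,30,0,-31,29,0,30,0,-31,29,0,30,0,-31,29,0,30,0,-31,29,0,30,0,-24,22,0,30,0,-10,9,0,30,0,-3,3,0,30,0,0,0,0,30,0,0,0,0]'
python3 - <<'E'
from h import *
goto(.464,-.199,.012,0)
im,P,m=wristlook('w10',.464,-.12,.2,.015)
E
```

```text
clock: 39.55
tcp_pos: [0.4633, -0.197, 0.1047]
orientation: [1.211, 1.208, -1.209]
contact_force: [0.2, 0.3, 0.2]
grip_width: 0.0434
t 39.55 tcp [ 0.4633 -0.197   0.1047] az -0.1 down -1.0 turn -0.001 shift x,y,z mm [92.7  0.7  2. ] F [0.2 0.3 0.2] w 43.4
pts 9110 ground 0.0012
((464.2744445800781, -153.13739013671875), (120.83290100097656, 162.07240295410156), 0.6264671683311462) zmax 0.0492 med [ 0.4637 -0.1205  0.0202]
```

View pics/w10.png

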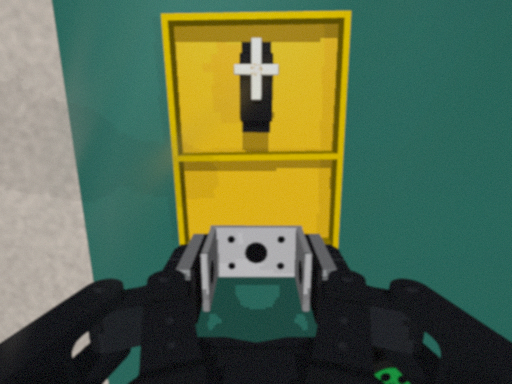

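The servo stands upright in the larger compartment and the bracket is over the smaller one.

```bash
python3 -m pendant '[30,25,0,2,0,30,30,0,0,0,30,23,0,0,0,30,9,0,0,0,30,3,0,0,0,30,1.5,0,0,0,30,0.5,0,0,0,30,0,0,0,0]'
python3 -m pendant '[30,0.5,0,0,0,30,0.5,0,0,0,30,0,0,0,0]';python3 -m pendant '[30,0.4,0,0,0,30,0,0,0,0]'
```

```text
clock: 40.6
tcp_pos: [0.4625, -0.2002, 0.0131]
orientation: [1.212, 1.207, -1.211]
contact_force: [-0.2, 0.8, 0.7]
grip_width: 0.0435
clock: 40.98
tcp_pos: [0.4622, -0.2001, 0.0116]
orientation: [1.212, 1.208, -1.212]
contact_force: [-0.4, -0.7, -0.2]
grip_width: 0.044
clock: 41.22
tcp_pos: [0.4622, -0.2, 0.0112]
orientation: [1.211, 1.208, -1.212]
contact_force: [0.5, 0.2, -0.4]
grip_width: 0.0437
```

```bash
python3 -m pendant '[30,0.5,0,0,0,30,0.5,0,0,0,30,0,0,0,0]';python3 -m pendant '[30,0.4,0,0,0,30,0,0,0,0]';python3 -m pendant '[30,0.4,0,0,0,30,0,0,0,0]'
```

```text
clock: 41.6
tcp_pos: [0.4622, -0.2, 0.0102]
orientation: [1.212, 1.208, -1.212]
contact_force: [0.1, -0.5, -0.1]
grip_width: 0.0437
clock: 41.85
tcp_pos: [0.4623, -0.2001, 0.0098]
orientation: [1.212, 1.208, -1.212]
contact_force: [0.3, -0.9, 0.3]
grip_width: 0.0438
clock: 42.1
tcp_pos: [0.4623, -0.2, 0.0096]
orientation: [1.211, 1.208, -1.212]
contact_force: [-1.8, 0.9, 4.2]
grip_width: 0.0436
```

Contact. I'll release, lift, back away and check.

```bash
python3 -m pendant '[47,0,0,0,0,52,0,0,0,0,60,0,0,0,0,60,-10,0,0,0,60,-30,0,0,0,60,-45,0,0,0,60,-45,0,0,0,60,-45,0,0,0,60,-20,20,40,0,60,0,0,40,0,60,0,0,0,0,60,0,0,0,0]'
python3 - <<'E'
from h import *
im,d=viewer.grab_frame('wrist');save('w','w11',im)
im,d=viewer.grab_frame('scene');save('s','s11',cv2.resize(im[90:290,150:430],None,fx=2.5,fy=2.5,interpolation=cv2.INTER_CUBIC))
im,d=viewer.grab_frame('top');P=cloud('top',d);P0=np.load('/tmp/top.npz')['P'];im0=np.load('/tmp/top.npz')['im']
for n,(u,v) in dict(green=(383,196),micro=(233,170),plate=(133,234),purp1=(175,158),purp2=(201,143)).items():
    s=np.s_[v-20:v+20,u-18:u+18];print(n,'mean abs img diff',np.abs(im[s].astype(int)-im0[s]).mean().round(1))
E
```

```text
clock: 43.6
tcp_pos: [0.4817, -0.2794, 0.2045]
orientation: [1.212, 1.208, -1.211]
contact_force: [0.3, -0.7, 0.1]
grip_width: 0.06
green mean abs img diff 10.3
micro mean abs img diff 1.8
plate mean abs img diff 2.3
purp1 mean abs img diff 2.6
purp2 mean abs img diff 1.8
```

View pics/s11.png

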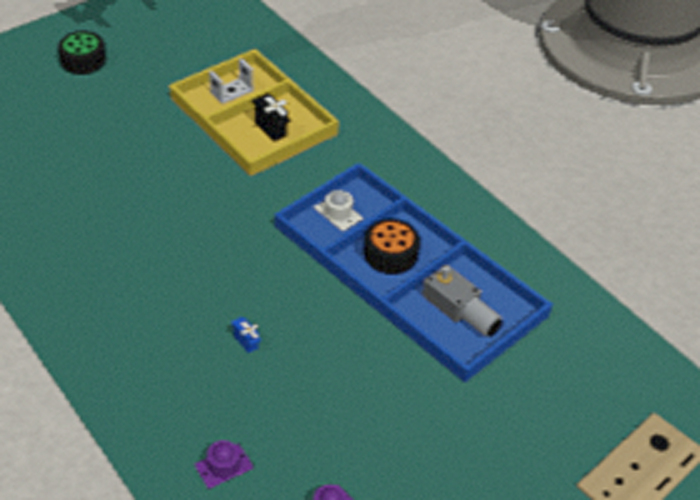

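View pics/w11.png

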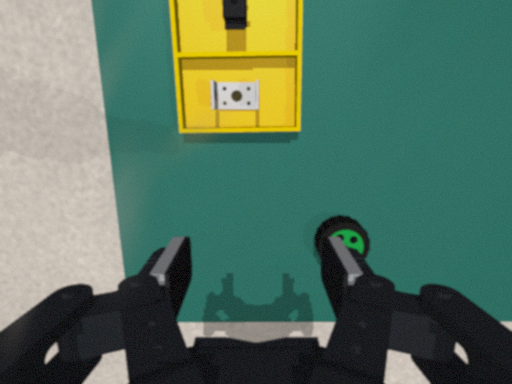

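Every part shows seated in its compartment. The bracket is flat at (235,95) in the wrist view. The green wheel was never approached, and the gripper and its shadow near it would explain its picture difference.

```bash
python3 -c "
from h import *
print(r.hand_in())"
```

```text
the job is handed in; nothing more can be done
None
```

Both kits are made up and the job is handed in at about 44 s of the 122 s allowed. I placed the parts in the order you listed them:
- **Blue tray:** the worm-gear motor is in the largest compartment, the orange-hub wheel in the middle one and the white castor in the smallest.
- **Yellow tray:** the black servo is in the larger compartment and the U-bracket in the smaller one.

**Gentle placing:** Each part was lowered in sub-millimetre steps until I felt it touch the floor. That was about 4 N for the motor, wheel and bracket, 7 N for the castor and 9 N for the servo, and then I released it.

**Final check:** The last scene picture shows all five parts flat, upright and in the right compartments, with the gripper about 0.2 m up and touching nothing.

**Parts to leave alone:** The micro servo, the plywood plate and the purple castors look unchanged between the first and last top views. The green wheel's patch differed more (10 against about 2). I put that down to the arm or its shadow near it, since I never went near the wheel and it looks fine in the last pictures, but I did not measure it again.

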